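Open the swab box with the sticking catch

ROBOT

A 6-joint arm with a two-finger parallel gripper is mounted at the origin on a cart in front of the work surface, level with it; the furniture and walls round the work are solid. World frame = base frame: x ahead of the robot, y to its left, z up, the work surface at z = 0. Lengths are in mm, angles in rad, forces in N, time in s.
With the tool pointing down it reaches from about 325 to 900 mm from the base axis. Payload 6.1 kg.
Tool frame: the origin (TCP) lies on the centre line of the jaws, within the pads' length; the fingertips stand 25 mm ahead of it and the grasp point (between the pads) lies 6 mm ahead of it; z points along the fingers, x is the direction in which the jaws open and shut, and the axes are right-handed (so a half turn about z gives the same grasp; the last joint's range is limited). The gripper opens to 87 mm and grips with 3 to 60 N. Pads are 19 mm wide; open, the fingers measure 117 mm over their backs; the gripper's body (75 mm by 190 mm) begins 51 mm behind the grasp point.
Start: joints at [1.115, 0.22, 1.526, -0, 1.395, -0.126], TCP at [202.407, 591.31, 247.538] pointing down, gripper open.
Joint ranges: [-2.98, 2.98], [-0.91, 2.08], [0.09, 2.57], [-1.24, 4.39], [0.2, 2.65], [-2.68, 2.68]. Speed limits (rad/s): [2.57, 2.57, 3.01, 3.14, 3.14, 3.14].

INTERFACE

Orientations are given as a unit quaternion [w, x, y, z].
In Python, from rig import telemetry, viewer, ctrl gives the robot as it stands.
- The arm moves only by the shell command python3 -m handwheel 'ROWS' [OPENING]. ROWS is JSON, one flat list of numbers, 6 for each row, row after row: the shift along the tool's x, y, z in m, then the turn, a rotation vector about the tool's x, y, z in rad. In form: [x, y, z, wx, wy, wz, x, y, z, wx, wy, wz, ...]. A call has 1 to 20 rows; each row is the pose to reach, as a shift and turn from the pose measured when the call began, along the tool's axes at that moment; what a row does not reach only later rows make up. A row lasts 1/12 s, in which the tool goes at most 41.7 mm and 7.16 degrees, less where a joint would pass 70% of its speed; a pose out of reach is approached as far as the arm can. A call with a gripper value outside its range is refused whole. OPENING is the opening, from 0 (shut) to 1 (fully open), set as the call begins (- or left out, the last holds). The fingers move at their own pace and stop on an object; the grip force is fixed at half the most. Time passes only in rows, so rows that repeat a pose let the fingers close. It gives the time, the measured TCP pose, the force and the opening at its end, in the units of the state.
- telemetry.read_state(): the state, without advancing time (a new reading comes with each control period).
- viewer.get_image(name): name is "scene" or "top" or "wrist"; returns a dict with "pixels" (420x560x3 uint8, red, green, blue), "range_z" (420x560 float32, mm along the optical axis (not along the pixel's ray), 0 where there is no reading), "fovy" (degrees; the focal length in pixels is half the picture's height over the tangent of half this angle, whatever the lens; pixels are square), "cx", "cy" (the principal point, pixels), "pose" (4x4, takes a point from camera to world coordinates); the wrist camera has in their place "mount" (4x4, takes a point from camera to tool coordinates, whose origin is the TCP and whose axes are the tool frame's). Camera axes: x right, y down, z forward; pixel columns grow to the right and rows downward; lengths in mm; the calibration is good to about 2 mm. A picture is of the moment at which its call begins: read the wrist's pose just before it.
- ctrl.close_job(): hands the job in, once; it reports no verdict.
The state is a dict: "time_s": time; "joint_pos": joint angles; "joint_vel": joint speeds; "tau": joint torques, N m; "tcp_pos": TCP position; "ee_rot": TCP orientation; "wrist_force": force on the tool from outside, world axes, zero at the start; "ft_torque": the same for the moment, N m; "width": finger opening in mm.
Only numpy, scipy, OpenCV 4.12 (cv2) and the standard library are available. Lean on these libraries where they do the work, as an engineer would, in place of code of your own. Each camera call takes 0.05 s, during which the arm holds its last target.

TASK

Take the tin off the lid of the steel swab box and set it upright on a clear bit of the table. Then try the lid by its round grip, before touching the catch: if it comes up, just carry on; if it is caught, do not wrench it but let it back down, slide the thumb piece on the catch fully across to the right to free it, and lift again. Raise the lid to about 60 degrees and finish while still holding it there by the grip, and leave the other things on the table alone.

Things in the scene. Friction and masses are not known exactly. Their poses are not given: they have to be found in the camera images.
- swab_box: steel swab box, fixed, 128 (x) x 165 (y) x 64 high mm with its lid shut (lid top 63 mm above the table). Origin: centre of the underside; x points away from the robot to the hinge side, y along the hinge to the left, z up. A steel catch housing on its front fills x -85 to -55, y -75 to 75, z 0 to 46 mm of the box frame.
- lid_hinge (a point): middle of the lid's hinge line, at the back upper edge of the box (box frame x 61, y 0, z 61 mm); the hinge line runs along the box's y axis.
- swab_box_lid (a joint): angle of the lid, rad: 0 shut, grows as the front edge goes up; 1.05 is 60 degrees. The lid falls shut when let go. If caught it has about 0.04 rad of play (4 mm at the grip), then stops hard; a pull of 5 to 15 N tells. The free lid lifts with under 3 N at the grip. Whether it is caught varies and cannot be seen.
- lid_grip: steel pull fitting on the lid. Origin: centre of its round grip, a roller 18 mm in diameter and 18 mm long, axis along the box's y axis, on a 10 mm square stem; 27 mm above the lid's top face, at x -45, y 45, z 90 mm of the box frame with the lid shut. It turns with the lid; pinched over its flat ends (along y) it can turn between the fingers. A strap runs from it down into the housing.
- release_thumb: black upright thumb piece of the catch on top of the housing, 14 x 14 mm and 22 mm tall. Origin: its centre, 59 mm above the table (its top 70 mm, housing top 46 mm, its sliding foot up to 49 mm), at x -70, y -25 mm of the box frame when at home; axes as the box's.
- release_slide (a joint): travel of the thumb piece, m: 0 home, grows as it slides to the right (along the box's -y) to the stop at 0.030. It moves with about 2 N and stays where it is left. Its reading does not tell whether the lid is caught; slid 0.015 or more the lid is always free.
- tin_center (a point): centre of a closed gold-coloured round tin, 68 mm in diameter, 23 mm high, that stands on the lid (its centre 75 mm above the table there); 65 g.
- tin: the same tin; origin at the centre of its underside.
- label_roll: bystander: white label roll, 83 mm across, 40 high, to the right of the box; origin at the underside's centre.
- marker: bystander: white marker pen with a blue cap, 130 mm long, lying in front of the box; origin at the underside's centre.
- thermometer: bystander: small white probe thermometer, 167 mm long, lying to the left nearer the robot; origin at the underside's centre.
- sanitiser: bystander: pump bottle, 203 mm high, to the right; origin at the underside's centre.
Not all that is in view belongs to the job. Of the things that look like the swab_box, the larger one is meant.

How it is judged (in metres and radians):
On the way, in this order (a step that is already met when the one before it is completed fails the run):
1. the tin stands upright on the table, let go (height (world z) of tin_center below 0.02 m and angle between tin_center's own z axis and vertical below 0.15 rad and contact force between the fingers and tin below 0.1 N and linear speed of tin below 0.03 m/s and value of joint swab_box_lid below 0.02 rad), for 0.2 s.
2. the lid is tried by its grip before the thumb piece is moved: it is either lifted by 0.1 rad or pulled against the caught bolt (distance of release_thumb from where it was at the start of the episode below 0.006 m and contact force between the fingers and lid_grip above 0.5 N and (value of joint swab_box_lid above 0.1 rad or contact force between lid_grip and release_thumb above 2 N)), for 0.05 s.
3. the lid is raised to at least 0.8 rad by its grip (value of joint swab_box_lid above 0.8 rad and contact force between the fingers and lid_grip above 0.5 N), for 0.2 s.
At the end, for the whole second after the job is handed in: the lid is held still (under 0.05 rad/s) by the fingers on its grip at 0.85 to 1.25 rad (49 to 72 degrees), and the tin stands upright (within 0.15 rad), released and at rest, on the table (its centre below 20 mm) (value of joint swab_box_lid between 0.85 and 1.25 rad and velocity of joint swab_box_lid between -0.05 and 0.05 rad/s and contact force between the fingers and lid_grip above 1 N and height (world z) of tin_center below 0.02 m and angle between tin_center's own z axis and vertical below 0.15 rad and contact force between the fingers and tin below 0.1 N and linear speed of tin below 0.03 m/s); the arm keeps its last pose, push and grip.
It fails at once if the lid is wrenched against the caught bolt with more than 40 N (contact force between lid_grip and release_thumb above 40 N).
It fails at once if the tin is dropped or thrown (faster than 0.7 m/s with no finger on it) (linear speed of tin above 0.7 m/s and contact force between the fingers and tin below 0.05 N).
It fails at once if the tin is tipped over (angle between tin_center's own z axis and vertical above 0.8 rad).
It fails at once if a bystander (label roll, marker, thermometer or pump bottle) is moved by more than 40 mm (distance of any of label_roll, marker, thermometer, sanitiser from where it was at the start of the episode above 0.04 m).
It also fails if it takes over 72 s, if anything falls off the work surface, if the arm or the gripper's body presses on something with over 40 N, if the wrist force passes 120 N, or if a joint passes its speed limit or range.

## Working session

There is one attempt and no reset: what is moved stays moved. The work goes in short steps, Python scripts to look and compute and a shell command to move; the robot and the scene stay as the last step left them, time stands still between calls to the robot, and variables do not carry over. Pictures are saved under pics/ and viewed, and the job is handed in when it is done.

```bash
mkdir -p pics
cat > h.py <<'E'
import numpy as np, cv2
from rig import telemetry, viewer, ctrl
def snap(n,f,scale=1):
    im=viewer.get_image(n); cv2.imwrite('pics/'+f+'.png',cv2.cvtColor(im['pixels'],cv2.COLOR_RGB2BGR)); np.savez('pics/'+f+'.npz',**{k:v for k,v in im.items()}); return im
def world(im,P=None):
    d=np.asarray(im['range_z'],float);h,w=d.shape
    f=h/2/np.tan(np.radians(im['fovy'])/2)
    u,v=np.meshgrid(np.arange(w),np.arange(h))
    p=np.stack([(u-im['cx'])/f*d,(v-im['cy'])/f*d,d,np.ones_like(d)],-1)
    P=im['pose'] if P is None else P
    return (p@np.asarray(P).T)[...,:3]
E
python3 - <<'E'
from h import *
print(telemetry.read_state())
for n in('scene','top'):
    im=snap(n,n+'0'); print(im['fovy'],im['pose'])
E
```

```text
{'time_s': 0.0, 'joint_pos': array([ 1.11489536e+00,  2.21216570e-01,  1.52764583e+00,  6.12882443e-06,
        1.39469622e+00, -1.26070152e-01]), 'joint_vel': array([ 8.53419020e-04,  1.66347120e-03, -1.78353579e-03, -1.04188151e-03,
        1.08533687e-03,  6.50336439e-05]), 'tau': array([ 7.84804251e-04, -4.94607317e+01, -3.87378073e+01,  6.99250144e-02,
        5.71339752e-02, -1.71482061e-04]), 'tcp_pos': array([202.15039809, 590.78470028, 246.42476151]), 'ee_rot': array([ 4.63783865e-04,  8.13597783e-01,  5.81427279e-01, -8.66698409e-04]), 'wrist_force': array([-0.32312594, -0.30196086, -0.32396843]), 'ft_torque': array([ 0.00502782, -0.01737548,  0.00219203]), 'width': 87.25977271592161}
45.03333153368608 [[ 7.79116269e-01 -4.42364525e-01  4.44175040e-01 -7.21966825e+01]
 [-6.26865825e-01 -5.54450946e-01  5.47378650e-01 -7.04501779e+02]
 [ 4.13237434e-03 -7.04909764e-01 -7.09284955e-01  1.09150362e+03]
 [ 0.00000000e+00  0.00000000e+00  0.00000000e+00  1.00000000e+00]]
51.42357082285061 [[-2.41284338e-02 -9.98044132e-01  5.76691424e-02  4.71113653e+02]
 [-9.99544296e-01  2.30376276e-02 -1.95055686e-02  7.73991411e+01]
 [ 1.81388581e-02 -5.81135012e-02 -9.98145181e-01  1.33784939e+03]
 [ 0.00000000e+00  0.00000000e+00  0.00000000e+00  1.00000000e+00]]
```

View pics/scene0.png

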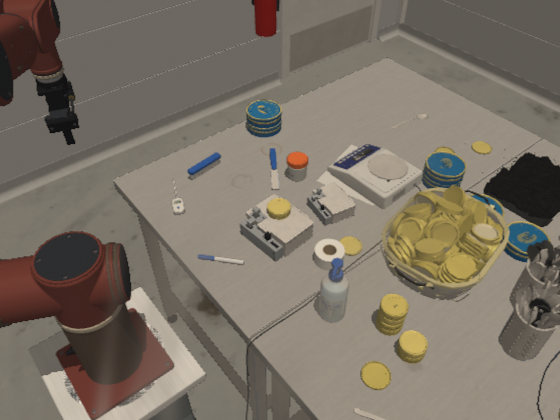

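View pics/top0.png

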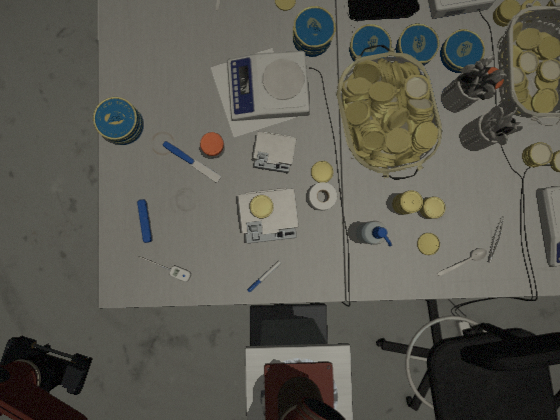

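Two boxes look alike: A at top px (267,215), with a tin on it, and B at (273,152), which looks smaller and has no tin. A fits as the larger one. I'll confirm that in a crop and measure it.

Run:
```python
from h import *
im=np.load('pics/top0.npz');W=world(im)
c=cv2.imread('pics/top0.png')[120:300,190:350];cv2.imwrite('pics/crop0.png',cv2.resize(c,None,fx=4.4,fy=3.3*4.4/3.3*0.75,interpolation=cv2.INTER_CUBIC))
for (u,v) in [(267,200),(245,197),(290,195),(290,220),(250,220),(261,207),(250,230),(285,235),(322,196),(210,145),(180,273),(264,275),(372,232),(270,236),(200,215),(220,250)]:
    print((u,v),np.round(W[v,u]))
def box(z0,z1,ul,uh,vl,vh):
    s=W[vl:vh,ul:uh].reshape(-1,3); m=(s[:,2]>z0)&(s[:,2]<z1); q=s[m][:,:2].astype(np.float32)
    print(len(q),cv2.minAreaRect(q), q.mean(0)); return q
box(53,73,230,305,180,250)   # lid A
box(30,72,230,305,180,250)
box(35,70,245,302,125,175)
q=box(78,95,230,305,180,225)
np.set_printoptions(linewidth=250)
print(np.round(W[186:244:2,236:302:3,2]).astype(int))
```

```text
(267, 200) [587.  81.  83.]
(245, 197) [599. 146.  64.]
(290, 195) [601.  14.  67.]
(290, 220) [528.  15.  59.]
(250, 220) [531. 133.  59.]
(261, 207) [566.  99.  87.]
(250, 230) [502. 133.  63.]
(285, 235) [485.  30.  41.]
(322, 196) [602. -88.   4.]
(210, 145) [753. 245.  69.]
(180, 273) [379. 347.  19.]
(264, 275) [366.  96.  10.]
(372, 232) [ 486. -203.  153.]
(270, 236) [483.  75.  47.]
(200, 215) [553. 288.   1.]
(220, 250) [444. 228.   2.]
1878 ((546.6232299804688, 78.2774658203125), (145.6251983642578, 165.68948364257812), 5.847144603729248) [552.7314    75.251595]
2261 ((544.8563232421875, 78.22211456298828), (149.37677001953125, 165.27972412109375), 5.5193257331848145) [541.029   74.1811]
1193 ((737.8338012695312, 57.27873229980469), (117.5322494506836, 106.37055206298828), 79.3095474243164) [743.19403  56.47765]
436 ((569.4883422851562, 97.649658203125), (66.31990051269531, 63.9660758972168), 88.48307800292969) [569.4985   97.59754]
[[  -2   -2    2   -3    5    2   -1    2    0   -1   -3    1    2   -1    1   -1    4   -1    1   -6    0   -2]
 [  -2    1    7   -1    1   
[... 2435 characters left out ...]
   45   49    0    2]
 [  -2    4 1338   63   63   71   65   69   67   60   64   61   62   62   66   70   50   46   46 1338   -1    0]
 [   1    1    2    3   43   43   65   66   45   41   48   44   47   48   71   74   50   45   49   48   46    1]
 [   5   -2   -1   -2   44   48   64   64   46   47   42   42   51   49   68   73   52   48   44   46   48    4]
 [  -4    1    6   -1   46   47   66   66   47   45   46   45   46   42   43   47   47   47    5    4    2    0]
 [  -3    5   -1    1   46   44   46   43   48   45   47   46   42   -1    3   -5    3   -1   -8   -2   -4    1]
 [  -2   -1   -4   -2   49   44   41   -1    0    1    1    1   -4   -1   -2    0    1    0   -2    0   -3    0]]
```

View pics/crop0.png

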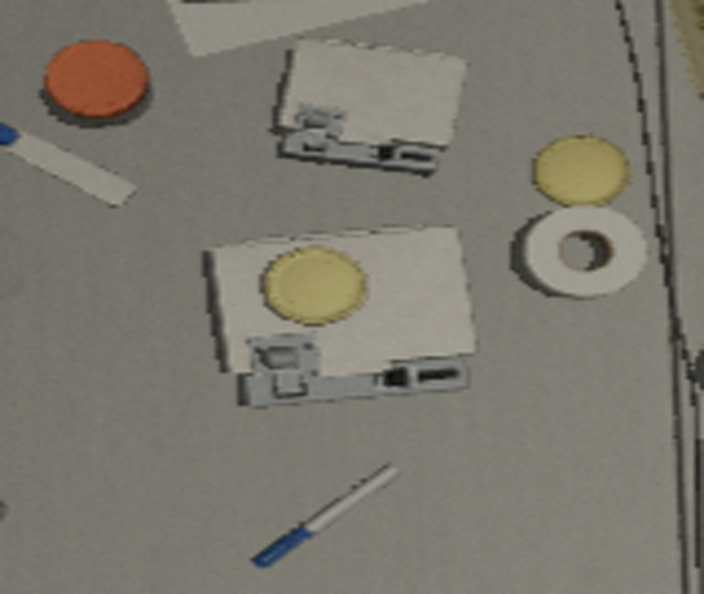

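A is the larger box (lid about 128 x 165 mm). B is about 106 mm wide and has no tin. The crop shows A's tin at crop px (315,285), its grip at (280,355) and the thumb piece at (397,377). I'll write a helper that works out rows, then move above the tin.

```bash
cat >> h.py <<'E'
from scipy.spatial.transform import Rotation as R
BO=np.array([555.3,79.2]); YAW=np.radians(5.6)
def b2w(x,y,z):
    c,s=np.cos(YAW),np.sin(YAW); return np.array([BO[0]+c*x-s*y,BO[1]+s*x+c*y,z])
def w2b(p):
    c,s=np.cos(YAW),np.sin(YAW); d=np.asarray(p)[...,:2]-BO; return np.concatenate([np.stack([c*d[...,0]+s*d[...,1],-s*d[...,0]+c*d[...,1]],-1),np.asarray(p)[...,2:]],-1)
def cur():
    s=telemetry.read_state();q=s['ee_rot'];return s,np.array(s['tcp_pos']),R.from_quat([q[1],q[2],q[3],q[0]])
def row(pos,ang=None):
    s,p,r=cur()
    ang=YAW+np.pi/2 if ang is None else ang
    t=R.from_matrix(np.array([[np.cos(ang),np.sin(ang),0],[np.sin(ang),-np.cos(ang),0],[0,0,-1]]))
    d=r.inv().apply(np.asarray(pos)-p)/1000
    return np.round(np.r_[d,(r.inv()*t).as_rotvec()],4).tolist()
def wristW(f):
    s,p,r=cur(); im=snap('wrist',f); T=np.eye(4);T[:3,:3]=r.as_matrix();T[:3,3]=p
    return im,world(im,T@np.asarray(im['mount']))
E
python3 - <<'E'
from h import *
print(row([569.5,97.6,260]))
E
```

```text
[-0.3478, 0.5073, -0.013, -0.0006, 0.0016, -0.4275]
```

```bash
python3 -m handwheel '[-0.348,0.507,-0.013,0,0.002,-0.427,-0.348,0.507,-0.013,0,0.002,-0.427,-0.348,0.507,-0.013,0,0.002,-0.427,-0.348,0.507,-0.013,0,0.002,-0.427,-0.348,0.507,-0.013,0,0.002,-0.427,-0.348,0.507,-0.013,0,0.002,-0.427,-0.348,0.507,-0.013,0,0.002,-0.427,-0.348,0.507,-0.013,0,0.002,-0.427,-0.348,0.507,-0.013,0,0.002,-0.427,-0.348,0.507,-0.013,0,0.002,-0.427,-0.348,0.507,-0.013,0,0.002,-0.427,-0.348,0.507,-0.013,0,0.002,-0.427,-0.348,0.507,-0.013,0,0.002,-0.427,-0.348,0.507,-0.013,0,0.002,-0.427,-0.348,0.507,-0.013,0,0.002,-0.427,-0.348,0.507,-0.013,0,0.002,-0.427,-0.348,0.507,-0.013,0,0.002,-0.427,-0.348,0.507,-0.013,0,0.002,-0.427]' 1
python3 - <<'E'
from h import *
im,W=wristW('w1'); B=w2b(W)
z=B[...,2]
def rep(n,m):
    q=B[m]; print(n,len(q)); 
    if len(q)>10: print(np.round(q.mean(0),1),[np.round(v,1) for v in cv2.minAreaRect(q[:,:2].astype(np.float32))])
near=(abs(B[...,0])<130)&(abs(B[...,1])<130)
rep('tin',near&(z>78)&(z<95)&(B[...,0]>-22))
rep('grip',near&(z>88)&(z<105)&(B[...,0]<-30))
rep('thumb',near&(z>62)&(z<78)&(B[...,0]<-60)&(B[...,1]<0))
rep('all',near&(z>30)&(z<78))
print(np.array(im['mount']).round(3))
E
```

```text
time_s: 1.6
tcp_pos: [568.6, 97.6, 259.3]
ee_rot: [-0.001, 0.672, 0.74, -0.0]
wrist_force: [-0.0, 0.7, -0.3]
width: 87.2
tin 4376
[17.1 17.5 84.8] [array([17.9, 17.7]), array([67.6, 67.4]), np.float64(88.8)]
grip 486
[-43.   45.8  97. ] [array([-42.5,  46. ]), array([18.1, 17.3]), np.float64(89.8)]
thumb 318
[-67.6 -24.   69.3] [array([-67.8, -17.3]), array([31.9, 14.3]), np.float64(89.9)]
all 22127
[-15.   -5.6  59.5] [array([ 23.5, -23.3]), array([213.4, 213.2]), np.float64(89.8)]
[[ 1.00000e+00 -1.00000e-03 -0.00000e+00  2.40000e-01]
 [ 1.00000e-03  9.59000e-01  2.83000e-01 -7.64960e+01]
 [ 0.00000e+00 -2.83000e-01  9.59000e-01 -1.37465e+02]
 [ 0.00000e+00  0.00000e+00  0.00000e+00  1.00000e+00]]
```

View pics/w1.png

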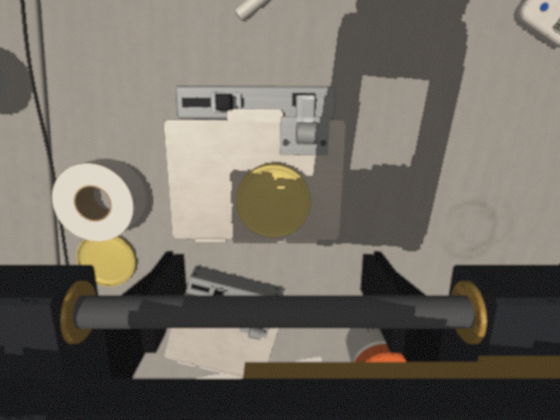

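The wrist view shows the tin at px (273,200), the roller grip at (305,132), the thumb piece at (224,101) and box B partly hidden under the gripper. The jaws straddle the tin along the box's y axis, so I'll descend.

```bash
sed -i 's/BO=np.array(\[555.3,79.2\])/BO=np.array([556.8,80.0])/' h.py
python3 - <<'E'
from h import *
t=b2w(15.7,16.7,0)
print(t,row([t[0],t[1],120]),row([t[0],t[1],91]))
E
```

```text
[570.79543575  98.15234911   0.        ] [-0.0005, 0.0026, 0.1395, -0.0017, -0.001, 0.0] [-0.0005, 0.0027, 0.1685, -0.0017, -0.001, 0.0]
```

```bash
python3 -m handwheel '[0,0.002,0.04,-0.002,-0.001,0,0,0.002,0.08,-0.002,-0.001,0,0,0.002,0.115,-0.002,-0.001,0,0,0.002,0.14,-0.002,-0.001,0,0,0.002,0.155,-0.002,-0.001,0,0,0.002,0.165,-0.002,-0.001,0,0,0.002,0.168,-0.002,-0.001,0,0,0.002,0.168,-0.002,-0.001,0]' 1
python3 -m handwheel '[0,0,0,0,0,0,0,0,0,0,0,0,0,0,0,0,0,0,0,0,0,0,0,0,0,0,0,0,0,0,0,0,0,0,0,0]' 0.7
```

```text
time_s: 2.32
tcp_pos: [569.6, 99.5, 91.4]
ee_rot: [-0.0, 0.671, 0.741, -0.0]
wrist_force: [-1.0, -0.1, -0.1]
width: 86.9
time_s: 2.82
tcp_pos: [570.3, 99.2, 92.4]
ee_rot: [0.001, 0.671, 0.741, 0.0]
wrist_force: [-0.6, -0.3, 5.0]
width: 65.3
```

```bash
python3 -m handwheel '[0,0,0,0,0,0,0,0,0,0,0,0,0,0,0,0,0,0]' 0
python3 -m handwheel '[0,0,-0.005,0,0,0,0,0,-0.012,0,0,0,0,0,-0.02,0,0,0,0,0,-0.02,0,0,0]' 0
python3 - <<'E'
from h import *
im,W=wristW('w2')
E
```

```text
time_s: 3.07
tcp_pos: [570.3, 99.2, 92.5]
ee_rot: [0.001, 0.671, 0.741, 0.0]
wrist_force: [0.1, 0.2, 2.3]
width: 65.3
time_s: 3.4
tcp_pos: [571.7, 99.4, 114.8]
ee_rot: [0.002, 0.671, 0.741, 0.002]
wrist_force: [0.4, 0.2, -1.1]
width: 65.5
```

View pics/w2.png

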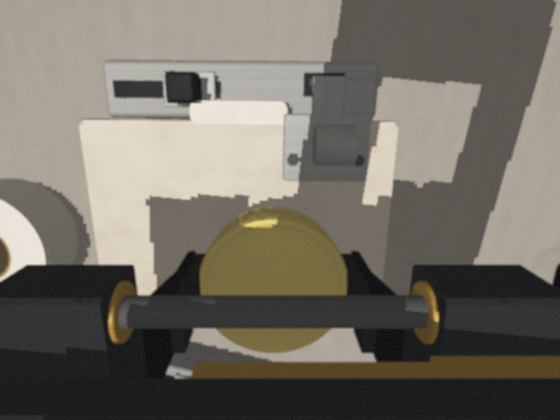

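The tin is held level between the pads at px (273,280). Next I carry it to the clear table left of the box.

Run:
```python
from h import *
W=world(np.load('pics/top0.npz'))
m=(W[...,0]>450)&(W[...,0]<650)&(W[...,1]>190)&(W[...,1]<390)
print('clear?',np.percentile(W[m][:,2],[1,50,99]))
print(row([570,99,165]),row([540,285,165]),row([540,285,32]))
```

```text
clear? [-6.2492644   0.11744143  6.5104837 ]
[-0.0002, -0.0012, -0.0509, 0.0042, 0.0004, 0.0013] [0.1878, -0.0127, -0.051, 0.0042, 0.0004, 0.0013] [0.1879, -0.0133, 0.082, 0.0042, 0.0004, 0.0013]
```

```bash
python3 -m handwheel '[0,0,-0.025,0.004,0,0,0,0,-0.051,0.004,0,0,0.02,0,-0.051,0.004,0,0,0.05,-0.003,-0.051,0.004,0,0,0.085,-0.006,-0.051,0.004,0,0,0.12,-0.009,-0.051,0.004,0,0,0.15,-0.011,-0.051,0.004,0,0,0.175,-0.013,-0.051,0.004,0,0,0.188,-0.013,-0.045,0.004,0,0,0.188,-0.013,-0.025,0.004,0,0,0.188,-0.013,0.005,0.004,0,0,0.188,-0.013,0.035,0.004,0,0,0.188,-0.013,0.057,0.004,0,0,0.188,-0.013,0.07,0.004,0,0,0.188,-0.013,0.077,0.004,0,0,0.188,-0.013,0.08,0.004,0,0,0.188,-0.013,0.082,0.004,0,0,0.188,-0.013,0.082,0.004,0,0]' 0
python3 -c "
from h import *
print(row([540,285,29.5]))"
```

```text
time_s: 4.95
tcp_pos: [541.2, 285.3, 33.0]
ee_rot: [0.001, 0.671, 0.741, 0.001]
wrist_force: [0.4, 0.4, 0.2]
width: 65.6
[-0.0002, -0.0013, 0.0035, 0.002, 0.0, 0.0011]
```

```bash
python3 -m handwheel '[0,0,0.002,0.002,0,0,0,0,0.003,0.002,0,0,0,0,0.004,0.002,0,0,0,0,0.004,0.002,0,0]' 0
python3 -c "
from h import *
im,W=wristW('w2b'); s=W[255:300,230:310]; print(np.median(s[...,2]))"
```

```text
time_s: 5.28
tcp_pos: [541.9, 285.5, 29.7]
ee_rot: [0.0, 0.671, 0.741, 0.001]
wrist_force: [0.5, 1.0, 0.9]
width: 65.3
22.264065031179868
```

Tin top at about 22 mm and slight contact, so it is on the table. I'll release it slowly and retreat.

```bash
python3 -m handwheel '[0,0,0,0,0,0,0,0,0,0,0,0,0,0,0,0,0,0,0,0,0,0,0,0]' 0.85
python3 -m handwheel '[0,0,0,0,0,0,0,0,0,0,0,0,0,0,0,0,0,0,0,0,-0.02,0,0,0,0,0,-0.05,0,0,0,0,0,-0.09,0,0,0,0,0,-0.13,0,0,0,0,0,-0.16,0,0,0,0,0,-0.17,0,0,0]' 1
python3 - <<'E'
from h import *
im,W=wristW('w3')
m=(W[...,2]>12)&(W[...,2]<40)&(abs(W[...,0]-540)<80)&(abs(W[...,1]-285)<80)
q=W[m];print(len(q),cv2.minAreaRect(q[:,:2].astype(np.float32)),np.percentile(q[:,2],[5,50,95]))
print(b2w(-45,45,90))
for z in(160,125,96):print(row(b2w(-45,45,z)))
E
```

```text
time_s: 5.67
tcp_pos: [541.8, 285.5, 29.7]
ee_rot: [0.0, 0.671, 0.741, 0.001]
wrist_force: [0.6, 0.7, 0.1]
width: 73.2
time_s: 6.42
tcp_pos: [544.3, 286.6, 206.5]
ee_rot: [0.003, 0.671, 0.741, 0.005]
wrist_force: [0.8, 0.0, 0.6]
width: 87.3
4204 ((543.0010375976562, 285.83984375), (67.63179016113281, 67.41536712646484), 69.1883773803711) [20.56154102 22.00026478 23.60159608]
[507.62353651 120.39400251  90.        ]
[-0.1619, -0.0535, 0.0453, 0.0109, -0.0028, 0.0013]
[-0.162, -0.0539, 0.0803, 0.0109, -0.0028, 0.0013]
[-0.162, -0.0542, 0.1093, 0.0109, -0.0028, 0.0013]
```

View pics/w3.png

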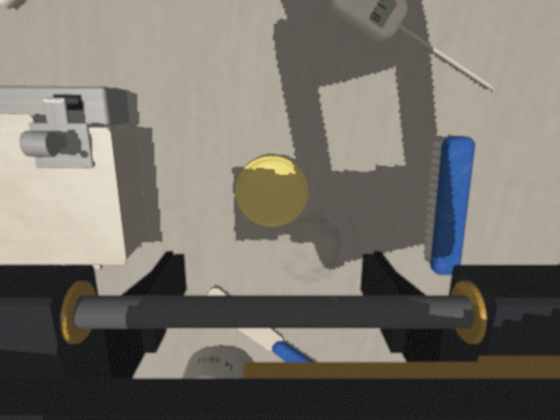

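The tin stands on the table (px 271,190), top level at 22 mm. I'll check the grip position from this view too before approaching it.

Run:
```python
from h import *
s,p,r=cur(); im=np.load('pics/w3.npz'); T=np.eye(4);T[:3,:3]=r.as_matrix();T[:3,3]=p
for n in ('w3','top0'):
    im=np.load(f'pics/{n}.npz'); B=w2b(world(im,T@im['mount'] if n=='w3' else None))
    m=(B[...,2]>88)&(B[...,2]<110)&(abs(B[...,0]+45)<20)&(abs(B[...,1]-45)<25)
    q=B[m]; print(n,len(q),np.round(q.mean(0),1),cv2.minAreaRect(q[:,:2].astype(np.float32)))
```

```text
w3 875 [-45.1  47.6  96. ] ((-44.413818359375, 45.72653579711914), (19.1571044921875, 18.15892219543457), 87.92879486083984)
top0 41 [-46.7  44.6  96.4] ((-46.32545852661133, 44.83343505859375), (17.160694122314453, 17.34234619140625), 84.25637817382812)
```

Both views agree with (-45,45). Moving to the grip.

```bash
python3 -m handwheel '[-0.035,-0.012,0.01,0.01,-0.003,0,-0.07,-0.024,0.02,0.01,-0.003,0,-0.105,-0.036,0.03,0.01,-0.003,0,-0.14,-0.048,0.04,0.01,-0.003,0,-0.162,-0.054,0.045,0.01,-0.003,0,-0.162,-0.054,0.05,0.01,-0.003,0,-0.162,-0.054,0.05,0.01,-0.003,0]' 0.6
python3 -c "
from h import *
print(cur()[1],w2b(cur()[1]),row(b2w(-45,45,96)))"
```

```text
time_s: 7.05
tcp_pos: [505.5, 119.2, 152.6]
ee_rot: [-0.001, 0.672, 0.74, -0.001]
wrist_force: [-0.5, -0.4, 0.4]
width: 54.1
[505.53597695 119.18777027 152.63779185] [-47.19530412  44.00323474 152.63779185] [0.001, 0.0024, 0.0566, -0.0033, -0.0002, -0.0014]
```

```bash
python3 -m handwheel '[0.001,0.002,0.02,-0.003,0,0,0.001,0.002,0.038,-0.003,0,0,0.001,0.002,0.05,-0.003,0,0,0.001,0.002,0.056,-0.003,0,0,0.001,0.002,0.056,-0.003,0,0]' 0.6
python3 -m handwheel '[0,0,0,0,0,0,0,0,0,0,0,0,0,0,0,0,0,0,0,0,0,0,0,0,0,0,0,0,0,0,0,0,0,0,0,0]' 0
python3 -c "
from h import *
print(w2b(cur()[1]));wristW('w4')"
```

```text
time_s: 7.47
tcp_pos: [506.1, 121.1, 94.8]
ee_rot: [-0.001, 0.672, 0.741, -0.001]
wrist_force: [0.7, -0.3, -0.8]
width: 52.5
time_s: 7.97
tcp_pos: [506.4, 121.1, 95.3]
ee_rot: [-0.001, 0.672, 0.741, -0.001]
wrist_force: [-0.8, 0.6, -0.0]
width: 19.9
[-46.13882707  45.81370653  95.32387981]
```

View pics/w4.png

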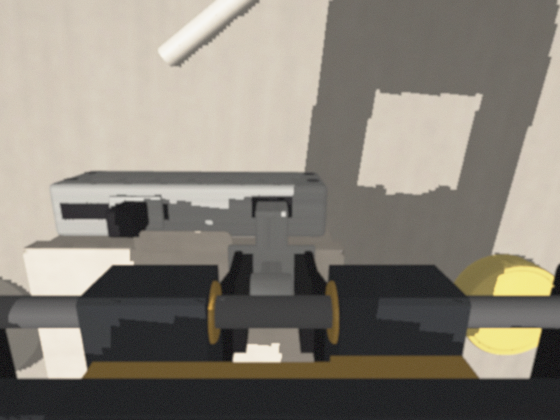

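The roller at px (270,285) is between the fingers. Now a gentle trial lift.

```bash
python3 -m handwheel '[0,0,0,0,0,0,0,0,-0.002,0,0,0,0,0.001,-0.003,0,0,0,0,0.001,-0.004,0,0,0,0,0.001,-0.004,0,0,0]' 0; python3 -m handwheel '[0,0,-0.001,0,0,0,0,0,-0.001,0,0,0,0,0,-0.001,0,0,0]' 0
```

```text
time_s: 8.43
tcp_pos: [507.5, 120.2, 99.1]
ee_rot: [-0.0, 0.672, 0.741, -0.002]
wrist_force: [3.8, -0.6, -4.7]
width: 17.4
time_s: 8.68
tcp_pos: [507.7, 120.2, 100.2]
ee_rot: [-0.0, 0.672, 0.741, -0.001]
wrist_force: [3.9, 0.0, -6.9]
width: 17.4
```

```bash
python3 -m handwheel '[0,0,-0.001,0,0,0,0,0,-0.001,0,0,0,0,0,-0.001,0,0,0]' 0;python3 -m handwheel '[0,0,-0.001,0,0,0,0,0,-0.001,0,0,0,0,0,-0.001,0,0,0]' 0
```

```text
time_s: 8.93
tcp_pos: [508.0, 120.3, 101.4]
ee_rot: [0.0, 0.672, 0.741, -0.001]
wrist_force: [5.3, 0.2, -5.6]
width: 17.9
time_s: 9.18
tcp_pos: [508.4, 120.3, 102.6]
ee_rot: [0.0, 0.672, 0.741, -0.001]
wrist_force: [6.4, 0.1, -5.5]
width: 17.7
```

The z pull stays around 5.5 N while the hand has risen 7 mm, so either the lid is moving or the fingers are slipping. I'll check with the cameras.

Run:
```python
from h import *
im,W=wristW('w5'); B=w2b(W); 
im=snap('scene','s5'); Bs=w2b(world(im)); B0=w2b(world(np.load('pics/scene0.npz')))
im4=np.load('pics/w4.npz')
T=np.eye(4);T[:3,:3]=R.from_quat([.672,.741,-.001,-.001]).as_matrix();T[:3,3]=[506.4,121.1,95.3]
B4=w2b(world(im4,T@im4['mount']))
def prof(B,n,y0,y1):
    out=[]
    for x in range(-60,60,20):
        m=(B[...,0]>x)&(B[...,0]<x+20)&(B[...,1]>y0)&(B[...,1]<y1)&(B[...,2]>50)&(B[...,2]<80)
        out.append((x+10,m.sum(),round(float(np.median(B[m][:,2])),1) if m.any() else None))
    print(n,out)
for y0,y1 in((-75,-40),(-40,-5)):
    prof(B4,'w before',y0,y1);prof(B,'w now',y0,y1);prof(B0,'s before',y0,y1);prof(Bs,'s now',y0,y1)
c=cv2.imread('pics/s5.png')[170:270,210:360];cv2.imwrite('pics/s5c.png',cv2.resize(c,None,fx=5,fy=5,interpolation=cv2.INTER_CUBIC))
```

```text
w before [(-50, np.int64(2307), 62.6), (-30, np.int64(964), 62.9), (-10, np.int64(363), 62.9), (10, np.int64(822), 63.0), (30, np.int64(151), 63.0), (50, np.int64(0), None)]
w now [(-50, np.int64(2380), 69.9), (-30, np.int64(1250), 69.3), (-10, np.int64(175), 67.3), (10, np.int64(729), 66.5), (30, np.int64(194), 65.4), (50, np.int64(0), None)]
s before [(-50, np.int64(81), 63.1), (-30, np.int64(70), 64.2), (-10, np.int64(65), 63.4), (10, np.int64(67), 64.0), (30, np.int64(65), 64.2), (50, np.int64(58), 64.0)]
s now [(-50, np.int64(98), 69.2), (-30, np.int64(64), 69.9), (-10, np.int64(64), 68.7), (10, np.int64(59), 66.9), (30, np.int64(58), 66.4), (50, np.int64(60), 64.8)]
w before [(-50, np.int64(1631), 62.7), (-30, np.int64(0), None), (-10, np.int64(0), None), (10, np.int64(0), None), (30, np.int64(0), None), (50, np.int64(0), None)]
w now [(-50, np.int64(1886), 70.3), (-30, np.int64(0), None), (-10, np.int64(0), None), (10, np.int64(0), None), (30, np.int64(0), None), (50, np.int64(0), None)]
s before [(-50, np.int64(74), 63.8), (-30, np.int64(65), 64.4), (-10, np.int64(79), 64.6), (10, np.int64(60), 65.0), (30, np.int64(64), 64.1), (50, np.int64(60), 64.2)]
s now [(-50, np.int64(83), 69.9), (-30, np.int64(65), 69.8), (-10, np.int64(61), 68.8), (10, np.int64(58), 67.1), (30, np.int64(59), 65.4), (50, np.int64(59), 63.9)]
```

View pics/w5.png

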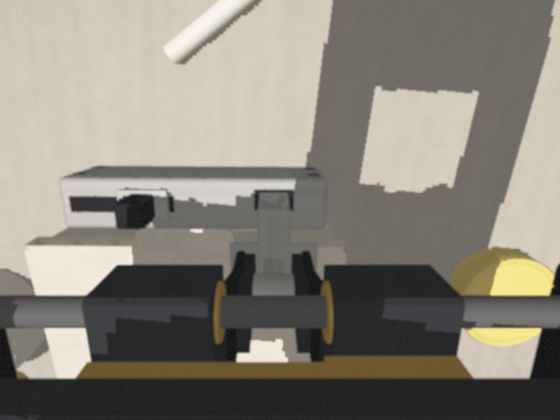

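View pics/s5c.png

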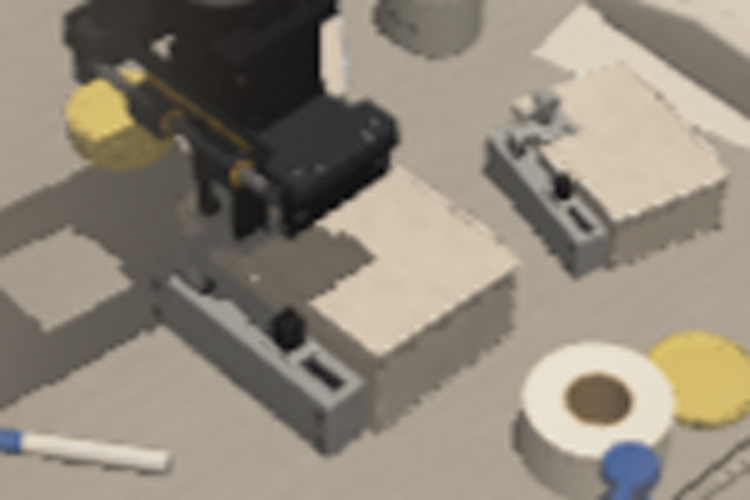

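The lid itself has risen about 7 mm at the front (0.066 rad, against 0.04 rad of play), with no hard stop. It looks free, so I'll continue gently along the arc and confirm.

```bash
python3 -m handwheel '[0,0.001,-0.002,0,0,0,0,0.002,-0.004,0,0,0,0,0.003,-0.007,0,0,0,0,0.003,-0.009,0,0,0,0,0.003,-0.009,0,0,0]' 0
python3 -c "
from h import *
print(w2b(cur()[1]));print([row(b2w(-46.1+106-106*np.cos(t)+29*np.sin(t),45.5,95.3+106*np.sin(t)+29*np.cos(t)-29))[:3] for t in (.3,.5,.7,.9,1.05)])"
```

```text
time_s: 9.7
tcp_pos: [511.8, 120.6, 112.2]
ee_rot: [0.001, 0.672, 0.741, -0.001]
wrist_force: [3.0, -0.4, -5.4]
width: 17.3
[-40.7870561   44.79012018 112.16187284]
[[0.0007, 0.008, -0.0132], [0.0007, 0.0216, -0.0304], [0.0006, 0.0383, -0.0446], [0.0006, 0.0575, -0.0552], [0.0006, 0.0731, -0.0605]]
```

At 0.16 rad the force is steady, so the lid is free and the catch doesn't need touching. I'll follow the arc up to about 1.0 rad.

```bash
python3 -m handwheel '[0,0.004,-0.007,0,0,0,0,0.008,-0.013,0,0,0,0,0.0145,-0.022,0,0,0,0,0.0216,-0.0304,0,0,0,0,0.0295,-0.038,0,0,0,0,0.0383,-0.0446,0,0,0,0,0.043,-0.0475,0,0,0,0,0.043,-0.0475,0,0,0]' 0
python3 -c "
from h import *
print(w2b(cur()[1]));print([row(b2w(-46.1+106-106*np.cos(t)+29*np.sin(t),45.5,95.3+106*np.sin(t)+29*np.cos(t)-29))[:3] for t in (.8,.9,1,1.05)])"
```

```text
time_s: 10.37
tcp_pos: [556.3, 124.8, 161.8]
ee_rot: [0.002, 0.672, 0.741, 0.0]
wrist_force: [-5.7, -3.4, 5.8]
width: 17.6
[  3.84320738  44.64175294 161.80367924]
[[0.0009, 0.003, -0.0007], [0.0008, 0.0129, -0.0055], [0.0008, 0.0232, -0.0093], [0.0008, 0.0285, -0.0108]]
```

```bash
python3 -m handwheel '[0,0.003,-0.001,0,0,0,0,0.008,-0.003,0,0,0,0,0.013,-0.0055,0,0,0,0,0.018,-0.0075,0,0,0,0,0.023,-0.009,0,0,0,0,0.026,-0.01,0,0,0,0,0.026,-0.01,0,0,0,0,0.026,-0.01,0,0,0]' 0
python3 - <<'E'
from h import *
im,W=wristW('w6'); im=snap('scene','s6'); B=w2b(world(im)); Bt=w2b(world(snap('top','t6')))
print(w2b(cur()[1]))
for n,B in(('s',B),('w',w2b(W)),('t',Bt)):
    m=(B[...,1]>-78)&(B[...,1]<-20)&(B[...,0]>-20)&(B[...,0]<60)&(B[...,2]>68)&(B[...,2]<190)
    q=B[m]; 
    if len(q)>30:
        c=q-q.mean(0); v=np.linalg.svd(c[:,[0,2]],full_matrices=False)[2][0]; print(n,len(q),'lid angle',np.arctan2(-v[1]*np.sign(v[0]),abs(v[0])),q[:,2].max())
E
```

```text
time_s: 11.03
tcp_pos: [582.5, 127.2, 172.8]
ee_rot: [0.002, 0.672, 0.741, 0.0]
wrist_force: [-3.4, -3.3, 5.5]
width: 17.9
[ 30.08516558  44.47447529 172.71271222]
s 115 lid angle 0.9668725039376193 171.49455168414295
w 6840 lid angle 0.9510015144657523 169.6489454419487
t 191 lid angle 0.9615050856760075 165.42264661952595
```

View pics/s6.png

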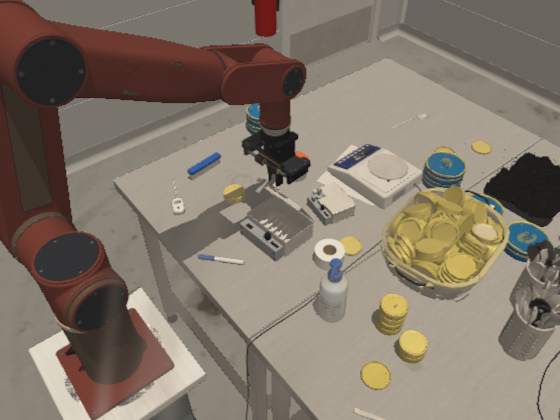

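View pics/w6.png

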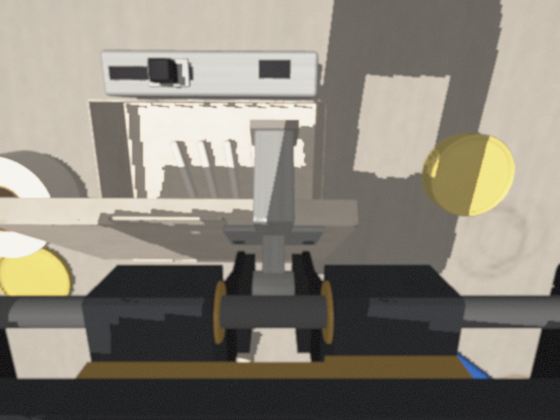

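All three cameras put the lid at about 0.96 rad. In the wrist view the box is open and the grip is held at px (272,280); in the scene view the tin stands clear at (233,193). I'll nudge the lid closer to 60 degrees and let it settle.

```bash
python3 -m handwheel '[0,0.003,-0.001,0,0,0,0,0.006,-0.002,0,0,0,0,0.006,-0.002,0,0,0,0,0.006,-0.002,0,0,0,0,0.006,-0.002,0,0,0,0,0.006,-0.002,0,0,0,0,0.006,-0.002,0,0,0,0,0.006,-0.002,0,0,0]' 0
python3 - <<'E'
from h import *
print(cur()[1],cur()[0]['joint_vel'].round(4))
im,W=wristW('w7');B=w2b(W)
m=(B[...,1]>-78)&(B[...,1]<-20)&(B[...,0]>-20)&(B[...,0]<60)&(B[...,2]>68)&(B[...,2]<190)
q=B[m];c=q-q.mean(0);v=np.linalg.svd(c[:,[0,2]],full_matrices=False)[2][0];print(v,np.arctan2(abs(v[1]),abs(v[0])))
m=(W[...,2]>12)&(W[...,2]<40)&(abs(W[...,0]-540)<60)&(abs(W[...,1]-285)<60);print('tin',m.sum(),np.percentile(W[m][:,2],[5,50,95]),W[m].mean(0))
s=cur()[0];print(s['wrist_force'],s['width'],s['tcp_pos'])
E
```

```text
time_s: 11.85
tcp_pos: [588.2, 127.7, 174.4]
ee_rot: [0.002, 0.672, 0.741, 0.0]
wrist_force: [-1.3, -3.0, -2.9]
width: 17.5
[588.19057313 127.69990357 174.35261502] [ 0.001  -0.0003 -0.0005 -0.0002  0.0003 -0.0003]
[ 0.54044244 -0.84138099] 0.9998334608456879
tin 5784 [19.87745959 21.87582724 23.5156048 ] [542.13926247 283.96804966  21.72890083]
[-1.91066946 -3.5392797  -3.37772594] 17.22796359490814 [588.2094087  127.68156107 174.3928233 ]
```

The lid is at 1.00 rad and still, the grip is held, and the tin is flat on the table. Handing in.

```bash
python3 -c "
from rig import ctrl
print(ctrl.close_job())"
```

```text
the job is handed in; nothing more can be done
None
```

I moved the tin off the lid, found the lid free when I tried it, raised it to about 57 degrees and handed in while still holding it. No verdict came back.

- **Tin:** it stands upright and released on clear table left of the box, at about (542, 285) mm. Its top measured level at about 22 mm.
- **Lid trial:** I tried the lid by its round grip before touching the catch. It rose past its 4 mm of play (0.066 rad on the cameras) with no hard stop, so I left the thumb piece alone.
- **Final hold:** the wrist camera last put the lid at about 1.00 rad. The arm was still and the fingers were closed on the grip at 17.2 mm.

**Disagreements and gaps:**
- The pull during the trial was about 5–7 N, more than the 3 N expected for a free lid. I put that down to the roller turning between the gripped fingers. It did not rise as the lid went up.
- The roller is 18 mm long, but the fingers read 17.2–17.9 mm on it.
- The bystanders looked untouched in the pictures, but I did not measure them.

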